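# Show the clamped spark plug to the inspection camera

## Robot

A 6-joint arm with a two-finger parallel gripper is mounted at the origin on the work surface. World frame = base frame: x ahead of the robot, y to its left, z up, the work surface at z = 0. Lengths are in m, angles in rad, forces in N, time in s.
With the tool pointing down it reaches from about 0.3 to 0.75 m from the base axis. Payload 8.5 kg.
Tool frame: the origin (TCP) lies midway between the tips of the shut fingers; the grasp point (between the pads) lies grasp_offset behind it (grasp_offset is the distance from the TCP to the grasp point, in m); x points along the fingers, y is the direction in which the jaws open and shut, and the axes are right-handed (so a half turn about x gives the same grasp; the last joint's range is limited). The gripper opens to 88 mm and grips with 3 to 60 N. Pads are 18 mm wide; open, the fingers measure 123 mm over their backs; the gripper's body (75 mm by 187 mm) begins 45 mm behind the grasp point.
Start: joints at [-0.215, 0.381, 1.297, -0, 1.464, -0.215], TCP at [0.55, 0, 0.239] pointing down, gripper open.
Joint ranges: [-3.11, 3.11], [-0.89, 2.33], [0.22, 2.48], [-1.42, 4.56], [0.17, 2.85], [-2.88, 2.88]. Speed limits (rad/s): [2.39, 2.39, 3.14, 3.14, 3.14, 3.14].

## Interface

Orientations are given as a unit quaternion [w, x, y, z].
In Python, from workcell import read_state, capture, calibration, job_done, grasp_offset gives the robot as it stands.
- The arm moves only by the tool drive_tool, never from a script. Its argument "series" is a list of rows, each a list of 7 numbers: the finger opening in cm, from 0 to 8.81, then the shift along the tool's x, y, z in cm, then the turn, a rotation vector about the tool's x, y, z in rad. In form: [[jaw, dx, dy, dz, rx, ry, rz], ...]. A call has 1 to 20 rows; each row shifts and turns the commanded pose from where the row before left it, along the tool's axes as they then stand; what a row does not reach is not made up. A row lasts 1/10 s, in which the tool goes at most 50 mm and 8.59 degrees, less where a joint would pass 70% of its speed; a pose out of reach is approached as far as the arm can. A call is refused whole if a number of a shift passes 5 or a number of a turn 0.15, either way. A call with a gripper value outside its range is refused whole. The fingers move at their own pace and stop on an object; "squeeze" is the grip in N (left out, the last holds). Time passes only in rows, so rows that do not move let the fingers close. It gives the time, the measured TCP pose, the force and the opening at its end, in the units of the state.
- read_state(): the state, without advancing time (a new reading comes with each control period).
- capture(name): name is "scene" or "side" or "wrist"; returns (picture, depth): 480x640x3 uint8, red, green, blue; 480x640 float32, m along the optical axis (not along the pixel's ray), 0 where there is no reading.
- calibration(name): a dict with "fx", "fy", "cx", "cy" (pixels), "R" (3x3) and "t" (3): a world point X has camera coordinates R X + t. Camera axes: x right, y down, z forward; pixel columns grow to the right and rows downward; lengths in m; the calibration is good to about 2 mm. A picture is of the moment at which its call begins: read the wrist's pose just before it. calibration takes no time and is no camera call; for the wrist camera it gives the pose at the moment of the call.
- job_done(): hands the job in, once; it reports no verdict.
The state is a dict: "t": time; "joint_positions": joint angles; "joint_velocities": joint speeds; "joint_efforts": joint torques, N m; "position": TCP position; "tool_rot": TCP orientation; "contact_force": force on the tool from outside, world axes, zero at the start; "wrist_torque": the same for the moment, N m; "opening": finger opening in m.
Only numpy, scipy, OpenCV 4.12 (cv2) and the standard library are available. Lean on these libraries where they do the work, as an engineer would, in place of code of your own. Each camera call takes 0.05 s, during which the arm holds its last target.

## Task

Throw the black-knobbed clamp lever from the red notch into the green one and leave it there, then pick the spark plug out of its cradle and hold it up in front of the inspection camera: level, electrode end squarely towards the lens, and the electrode straight above the red tip of the camera's yellow pointer, at the height of the middle of the lens. Finish while holding the plug still there in the air; do not let go of it. Leave the camera and everything else on the counter as they stand.

Things in the scene. Friction and masses are not known exactly. Their poses are not given: they have to be found in the camera images.
- plug: Spark plug, 90 mm long, about 55 g, white insulator, steel thread, lying level in two saddles of the dark blue fixture. Origin on its axis at the middle of the steel hexagon (21 mm across flats, 16 mm long, 46 mm above the counter); x along the plug towards the electrode at the threaded end. Grip it across the hexagon, whose two side flats stand about upright; the base plate below is clear.
- plug_tip (a point): Electrode end of the plug, on its axis, 40 mm from its origin; axes as plug. From the origin to here: steel shoulder 19 mm in diameter to 14 mm, thread 14 mm in diameter to 36 mm.
- plug_tail (a point): Terminal end of the plug, on its axis, 50 mm behind its origin. From the origin to here: collar 18 mm in diameter to 12 mm, insulator 11 mm in diameter to 40 mm, terminal 7 mm in diameter.
- lever (a joint): Clamp lever angle about its upright pivot, rad, growing clockwise seen from above, -0.05 to 1.5. Red notch (clamped, start) 0 to 0.12; middle of the green notch (released) 0.95; the rim teeth beside a notch have its colour, a yellow pointer on the lever shows it. Stays where left (friction 0.15 N m, no click). Clamped, its orange bar lies over the insulator; in the green notch well clear.
- lever_knob (a point): On the axis of the lever's upright black knob (cylinder 24 mm in diameter, from 60 to 106 mm above the counter), 92.5 mm above the counter, 70 mm from the pivot. The lever bar below it is 8 mm thick with its top at 61 mm; the notched rim around is 58 mm high.
- lever_pivot (a point): On the lever's upright pivot axis, at the height of lever_knob.
- release_mark (a point): Where lever_knob is when the lever is in the middle of the green notch (fixed to the fixture).
- fixture: Dark blue clamping fixture, fixed. Base plate 220 mm (x) by 205 mm (y, -90 to +115 mm) by 12 mm. Origin on the counter; the plug lies along its x at x = 45, y = -45 mm, the lever pivot at x = -30, y = 10 mm. Saddles 8 mm long, 30 mm wide, 50 mm high, 25 mm before and 28 mm behind the plug's origin.
- camstand: Stand of the inspection camera, fixed: square foot 120 mm wide and 14 mm high, post 18 mm in diameter and 314 mm high. Origin on the counter under the post; x is the direction the camera looks.
- lens (a point): Middle of the front face of the camera's lens (grey camera head 50 mm wide and 46 mm high on the post, lens 38 mm in diameter facing level). x points straight out of the lens, z up. The head's height on the post varies; a stiff clamp holds it.
- focus (a point): Where the electrode end must be held: on the lens axis 80 mm in front of the lens, 37 mm above the top of the red tip of the camera's pointer (a 5 mm yellow bar 50 mm below the lens axis, running forward from the head and ending here in an upturned red tip 6 mm thick). x points away from the lens, z up.
- oil_green: Bystander: green oil jug, 60 x 110 x 200 mm, origin under its middle.
- oil_blue: Bystander: blue oil jug, 60 x 110 x 200 mm, origin under its middle.
- grease: Bystander: grease tin with orange label, 72 mm in diameter, 75 mm high, origin under its middle.
- ratchet: Bystander: steel wrench 190 mm long lying on the counter.
- socket: Bystander: long steel socket standing up, 28 mm in diameter, 60 mm high, origin under its middle.
- spare_plug_box: Bystander: small cardboard box standing up, 30 x 30 x 90 mm, origin under its middle.

How it is judged:
On the way, in this order (a step that is already met when the one before it is completed fails the run):
1. the lever stands in the green notch with the plug still in its cradle (value of joint lever between 0.81 and 1.09 rad and distance of plug from where it was at the start of the episode below 0.015 m), for 0.2 s.
2. the plug is lifted clear of the cradle in the fingers (height (world z) of plug above 0.085 m and contact force between the fingers and plug above 1 N), for 0.2 s.
At the end, for the whole second after the job is handed in: Lever within 0.14 rad of the green notch's middle; plug held still in the fingers, in the air (over 130 mm up), carried by nothing else, electrode end within 15 mm of the focus point, axis within 0.2 rad of the lens axis, electrode towards the lens (value of joint lever between 0.81 and 1.09 rad and distance between plug_tip and focus below 0.015 m and angle between the x axis of plug and the x axis of lens, either way round below 0.2 rad and x of plug_tail in the frame of focus above 0.05 m and height (world z) of plug above 0.13 m and contact force between the fingers and plug above 1 N and contact force between plug and camstand below 0.2 N and contact force between plug and fixture below 0.2 N and linear speed of plug below 0.03 m/s); the arm keeps its last pose, push and grip.
It fails at once if the camera or its stand is knocked out of place (distance of lens from where it was at the start of the episode above 0.012 m).
It fails at once if a bystander on the counter is disturbed (distance of any of oil_green, oil_blue, grease, ratchet, socket, spare_plug_box from where it was at the start of the episode above 0.03 m).
It also fails if it takes over 48 s, if anything falls off the work surface, if the arm or the gripper's body presses on something with over 40 N, if the wrist force passes 120 N, or if a joint passes its speed limit or range.

## Working session

There is one attempt and no reset: what is moved stays moved. The work goes in short steps, Python scripts to look and compute and a tool call to move; the robot and the scene stay as the last step left them, time stands still between calls to the robot, and variables do not carry over. Pictures are saved under pics/ and viewed, and the job is handed in when it is done.

Besides the shell and the picture viewer there is one more tool, called after "Request:" in YAML: its name, and indented under it one key for each argument. drive_tool: Moves the arm, as the interface text tells. Its arguments: {"type":"object","properties":{"series":{"type":"array","items":{"type":"array","items":{"type":"number"}}},"squeeze":{"type":"number"}},"required":["series"]}

```bash
mkdir -p pics; ls
cat > h.py <<'E'
import numpy as np, cv2, pickle
from workcell import *
def snap(n,tag):
    c=calibration(n); p,d=capture(n); cv2.imwrite(f'pics/{tag}.png',p[:,:,::-1]); pickle.dump((p,d,c),open(f'{tag}.pkl','wb')); return p,d,c
def load(tag): return pickle.load(open(f'{tag}.pkl','rb'))
def ray(c,u,v):
    R=np.array(c['R']);t=np.array(c['t']); o=-R.T@t; d=R.T@np.array([(u-c['cx'])/c['fx'],(v-c['cy'])/c['fy'],1]); return o,d
def onz(c,u,v,z):
    o,d=ray(c,u,v); return o+d*(z-o[2])/d[2]
def two(c1,p1,c2,p2):
    o1,d1=ray(c1,*p1);o2,d2=ray(c2,*p2); A=np.stack([d1,-d2],1); s=np.linalg.lstsq(A,o2-o1,rcond=None)[0]
    a=o1+d1*s[0];b=o2+d2*s[1]; return (a+b)/2,np.linalg.norm(a-b)
def cloud(d,c):
    v,u=np.mgrid[:480,:640]; X=np.stack([(u-c['cx'])/c['fx']*d,(v-c['cy'])/c['fy']*d,d],-1)
    return (X-np.array(c['t']))@np.array(c['R'])
def proj(c,X):
    x=np.array(c['R'])@np.array(X)+np.array(c['t']); return c['fx']*x[0]/x[2]+c['cx'],c['fy']*x[1]/x[2]+c['cy']
E
python3 - <<'E'
from h import *
print(read_state(), grasp_offset if not callable(grasp_offset) else grasp_offset())
for n in ['scene','side','wrist']:
    p,d,c=snap(n,n+'0'); R=np.array(c['R']);print(n,-R.T@c['t'],R[2],c['fx'])
E
```

```text
pics
{'t': 0.0, 'joint_positions': array([-2.15332177e-01,  3.81201210e-01,  1.29822613e+00, -9.30143307e-06,
        1.46356152e+00, -2.15318144e-01]), 'joint_velocities': array([-0.00080161,  0.0020697 , -0.00068123,  0.00064031, -0.00013618,
       -0.00052216]), 'joint_efforts': array([-6.18006070e-04, -4.37936819e+01, -2.24552107e+01,  7.13253510e-02,
        3.52583989e-02, -8.49877097e-05]), 'position': array([5.49739778e-01, 3.45167275e-05, 2.38146636e-01]), 'tool_rot': array([ 0.49958281,  0.49973397,  0.50041043, -0.5002723 ]), 'contact_force': array([0.07282062, 0.58131426, 0.05590727]), 'wrist_torque': array([ 0.04233084, -0.00633402, -0.02300624]), 'opening': 0.08815817490335932} 0.0187
scene [ 1.63092867 -0.38478628  1.03575656] [-0.74893684  0.2740631  -0.60331006] 536.4417093818362
side [-0.12729456  0.75976266  0.70951426] [ 0.58664109 -0.64284047 -0.4925529 ] 469.86795428072435
wrist [0.55050656 0.08386355 0.38412717] [-3.29415619e-04 -3.24586026e-01 -9.45856122e-01] 342.50755294762445
```

View pics/scene0.png

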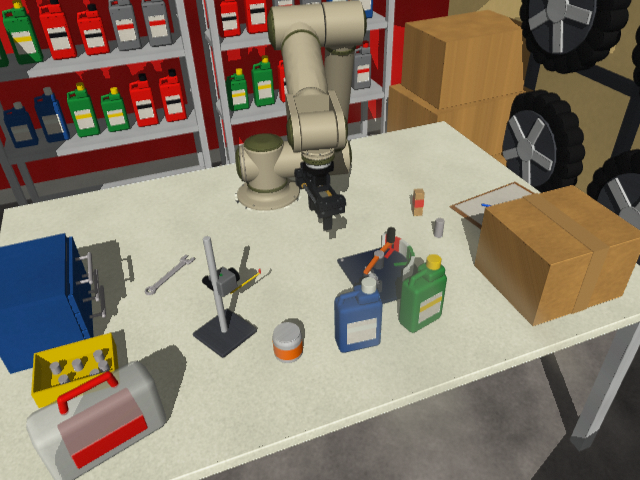

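View pics/side0.png

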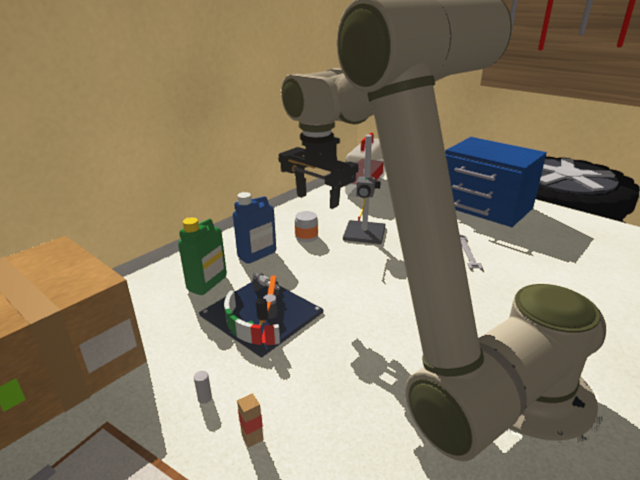

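View pics/wrist0.png

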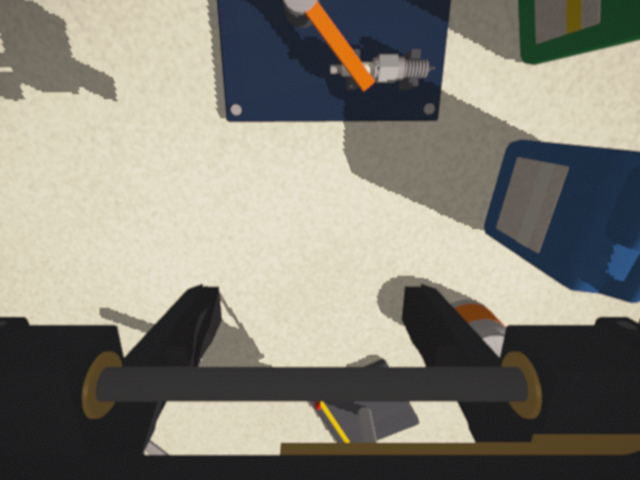

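The three views show the fixture (wrist about 220–450, 0–120) with the plug's electrode to +x, near the two jugs. The camera stand is at -y, with its pointer running towards the base. Now I'll get rough positions.

Run:
```python
from h import *
from scipy.spatial.transform import Rotation as Ro
q=read_state()['tool_rot'];print(Ro.from_quat(np.r_[q[1:],q[0]]).as_matrix().round(3))
p,d,c=load('wrist0');C=cloud(d,c)
for u,v in [(388,68),(430,68),(335,70),(236,110),(430,108),(370,85),(300,5),(320,404),(345,440),(500,200)]: print('w',u,v,C[v,u].round(3))
p,d,c=load('scene0');C=cloud(d,c)
for u,v in [(390,232),(391,250),(207,240),(223,350),(225,279),(262,272),(370,290),(433,270),(287,335),(418,195),(438,225)]: print('s',u,v,C[v,u].round(3))
p,d,c=load('side0');C=cloud(d,c)
for u,v in [(365,187),(369,140),(365,232),(263,280),(270,300),(358,212),(202,380)]: print('side',u,v,C[v,u].round(3))
for n,b in [('scene0',(180,220,280,300)),('side0',(190,250,330,360)),('side0',(330,120,400,250))]:
    p=load(n)[0][b[1]:b[3],b[0]:b[2],::-1]; cv2.imwrite(f'pics/z_{n}_{b[0]}.png',cv2.resize(p,None,fx=5,fy=5,interpolation=cv2.INTER_CUBIC))
```

```text
[[-0.001  1.    -0.   ]
 [ 0.    -0.    -1.   ]
 [-1.    -0.001 -0.   ]]
w 388 68 [0.617 0.124 0.057]
w 430 68 [0.655 0.125 0.052]
w 335 70 [0.571 0.124 0.047]
w 236 110 [0.474 0.091 0.014]
w 430 108 [0.67  0.093 0.016]
w 370 85 [0.609 0.115 0.011]
w 300 5 [0.541 0.17  0.061]
w 320 404 [ 0.559 -0.175  0.127]
w 345 440 [ 0.585 -0.229  0.12 ]
w 500 200 [0.751 0.001 0.028]
s 390 232 [0.506 0.232 0.098]
s 391 250 [0.49  0.248 0.014]
s 207 240 [ 0.631 -0.301  0.313]
s 223 350 [ 0.689 -0.319  0.013]
s 225 279 [ 0.633 -0.277  0.19 ]
s 262 272 [ 0.419 -0.143 -0.001]
s 370 290 [0.801 0.027 0.189]
s 433 270 [0.785 0.205 0.179]
s 287 335 [ 0.758 -0.169  0.075]
s 418 195 [0.346 0.415 0.087]
s 438 225 [0.472 0.419 0.049]
side 365 187 [ 0.588 -0.246  0.182]
side 369 140 [ 0.614 -0.291  0.302]
side 365 232 [ 0.611 -0.289  0.012]
side 263 280 [0.614 0.133 0.051]
side 270 300 [0.531 0.187 0.061]
side 358 212 [ 0.728 -0.408 -0.002]
side 202 380 [0.451 0.436 0.059]
```

View pics/z_scene0_180.png

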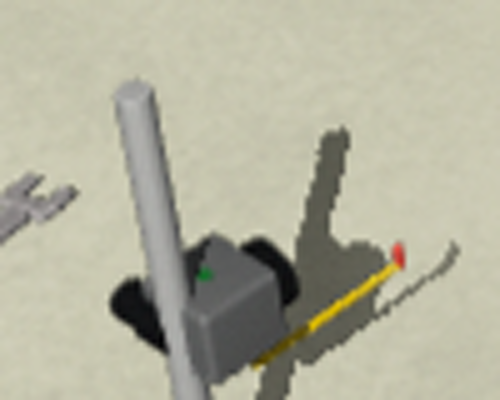

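View pics/z_side0_190.png

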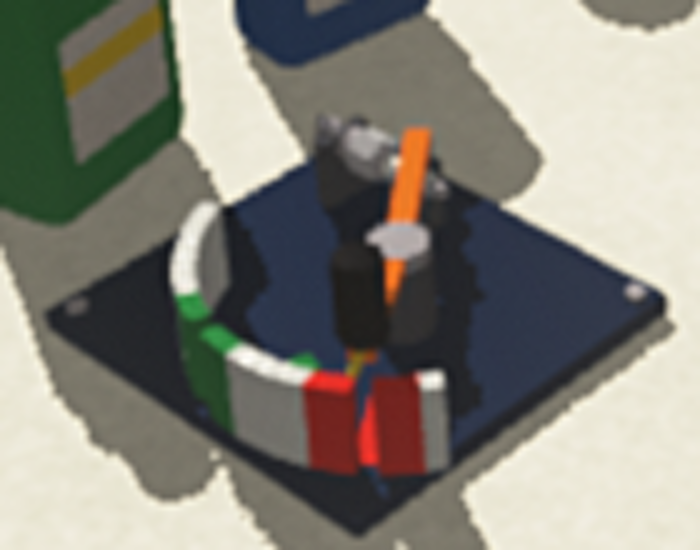

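View pics/z_side0_330.png

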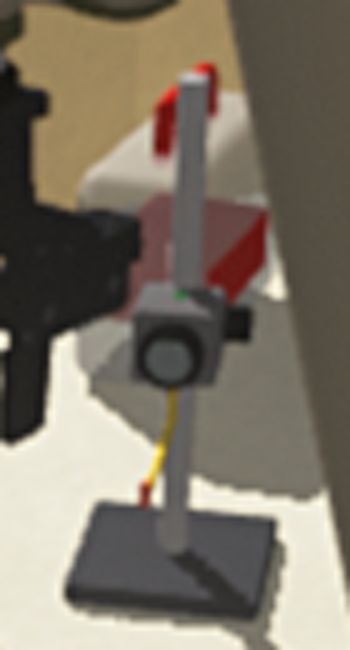

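Request:
drive_tool:
  series:
    - [8.8, 0, 0, -3, 0, 0, 0]
    - [8.8, 0, 0, -4, 0, 0, 0]
    - [8.8, 0, 0, -4, 0, 0, 0]
    - [8.8, 0, 0, -2, 0, 0, 0]
    - [8.8, 0, 0, 0, 0, 0, 0]
    - [8.8, 0, 0, 0, 0, 0, 0]

```text
t: 0.75
position: [0.5499, 0.1298, 0.2385]
tool_rot: [0.5, 0.5, 0.5, -0.5]
contact_force: [1.0, -0.4, -0.3]
opening: 0.0884
```

Run:
```python
from h import *
snap('wrist','wrist1')
```

Request:
drive_tool:
  series:
    - [8.8, 0, 0, -4, 0, 0, 0]
    - [8.8, 0, 0, -4, 0, 0, 0]
    - [8.8, 0, 0, -1, 0, 0, 0]
    - [8.8, 0, 0, 0, 0, 0, 0]
    - [8.8, 0, 0, 0, 0, 0, 0]

```text
t: 1.3
position: [0.5502, 0.2186, 0.2386]
tool_rot: [-0.5, -0.5, -0.5, 0.5]
contact_force: [0.2, 0.1, 0.0]
opening: 0.0881
```

Run:
```python
from h import *
p=snap('wrist','wrist2')[0]
print(read_state()['position'],read_state()['t'])
q=load('wrist1')[0]
cv2.imwrite('pics/w12.png',cv2.resize(np.vstack([q[:300],p[:300]])[:,:,::-1],(640,600)))
```

```text
[0.55027919 0.21839489 0.23872307] 1.35
```

View pics/w12.png

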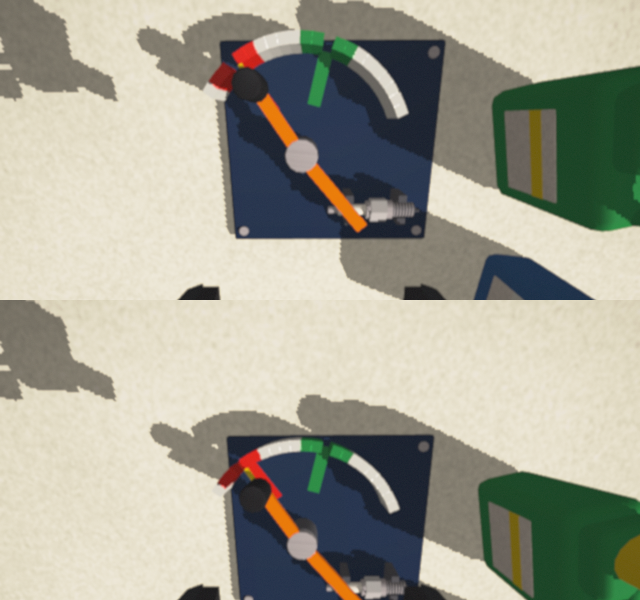

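Run:
```python
from h import *
a=load('wrist1')[0][20:250,190:450,::-1]; b=load('wrist2')[0][120:310,190:450,::-1]
cv2.imwrite('pics/a.png',cv2.resize(a,None,fx=3,fy=2.6,interpolation=cv2.INTER_CUBIC)); cv2.imwrite('pics/b.png',cv2.resize(b,None,fx=3,fy=3,interpolation=cv2.INTER_CUBIC))
from scipy import ndimage
for t in ['wrist1','wrist2']:
    p,d,c=load(t); h=cv2.cvtColor(p,cv2.COLOR_RGB2HSV); C=cloud(d,c)
    m=np.zeros((480,640),bool);m[20:300,200:460]=1
    H,S,V=[h[...,i].astype(int) for i in range(3)]
    # knob top: height ~0.106
    k=m&(np.abs(C[...,2]-.106)<.008)&(V<70)
    ks=np.argwhere(k); print(t,'knobtop n',len(ks),(ks[:,::-1].min(0)+ks[:,::-1].max(0))/2,ks.mean(0)[::-1],C[k].mean(0))
    g=m&(H>45)&(H<80)&(S>120)&(V>60); 
    l,n=ndimage.label(g)
    for i in range(1,n+1):
        w=l==i
        if w.sum()>40: print('green',w.sum(),np.argwhere(w).mean(0)[::-1],C[w].mean(0).round(4))
    # hex flat / plug pixels: bright grey near z .05-.06
    pl=m&(C[...,2]>.03)&(C[...,2]<.075)&(S<60)&(V>90)
    l,n=ndimage.label(pl)
    for i in range(1,n+1):
        w=l==i
        if w.sum()>60: q=C[w]; print('grey',w.sum(),np.argwhere(w).mean(0)[::-1],q.mean(0).round(4),q.min(0).round(3),q.max(0).round(3))
```

```text
wrist1 knobtop n 809 [247.  84.] [246.9802225   83.51915946] [0.50227618 0.23747345 0.1047594 ]
green 1689 [323.69567792  60.52693902] [0.5616 0.2621 0.0332]
grey 884 [277.93325792  42.02828054] [0.5219 0.2744 0.0537] [0.502 0.266 0.03 ] [0.542 0.284 0.06 ]
grey 1446 [380.2406639   81.55186722] [0.6116 0.2433 0.0536] [0.585 0.214 0.03 ] [0.637 0.271 0.06 ]
grey 202 [212.61881188  91.25247525] [0.4623 0.2355 0.0528] [0.455 0.23  0.031] [0.468 0.243 0.06 ]
grey 812 [301.64285714 154.89162562] [0.5416 0.1807 0.0609] [0.525 0.166 0.049] [0.557 0.195 0.064]
grey 897 [383.1393534  209.44927536] [0.6222 0.1267 0.0529] [0.593 0.114 0.032] [0.654 0.137 0.059]
wrist2 knobtop n 624 [253.  197.5] [252.61538462 197.50801282] [0.50210928 0.23926394 0.10479959]
green 1155 [322.19134199 159.03896104] [0.5617 0.2619 0.0342]
grey 519 [280.09055877 146.76300578] [0.5219 0.2765 0.0564] [0.501 0.266 0.031] [0.541 0.283 0.06 ]
grey 819 [375.64957265 181.63858364] [0.613  0.2436 0.0568] [0.585 0.214 0.03 ] [0.637 0.271 0.06 ]
grey 115 [218.86086957 189.49565217] [0.4613 0.2362 0.056 ] [0.455 0.23  0.031] [0.467 0.243 0.059]
grey 646 [302.33281734 244.31888545] [0.5419 0.1812 0.0609] [0.526 0.166 0.048] [0.557 0.195 0.063]
grey 743 [374.82772544 287.31090175] [0.6196 0.1283 0.0524] [0.586 0.111 0.036] [0.652 0.138 0.059]
```

View pics/a.png

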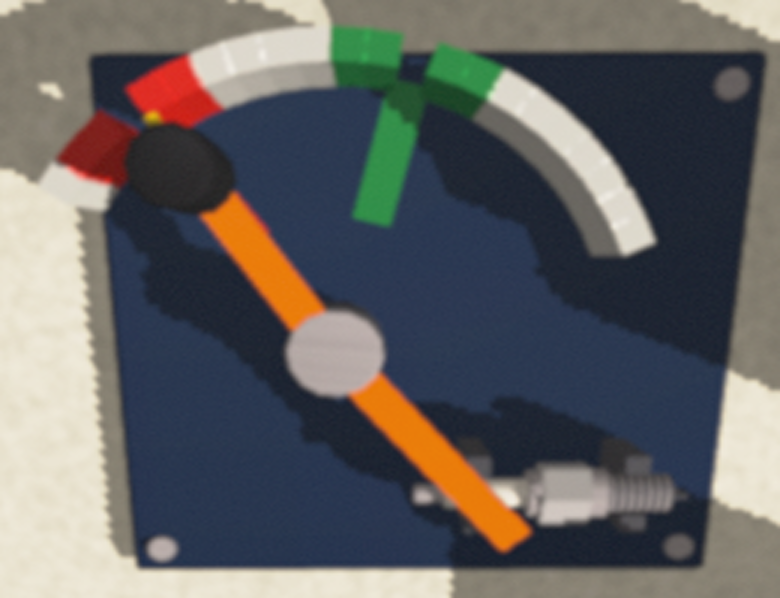

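View pics/b.png

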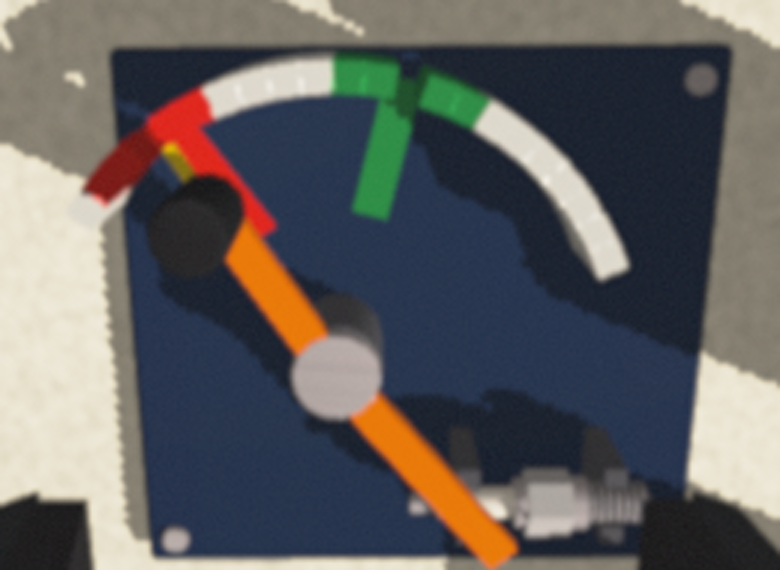

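Run:
```python
from h import *
c1=load('wrist1')[2];c2=load('wrist2')[2]
A=lambda u,v:(190+u/3,20+v/2.6)
B=lambda u,v:(190+u/3,120+v/3)
print('pivotcap',two(c1,A(335,352),c2,B(337,374)))
print('pivot z.0625',onz(c1,*A(335,352),.062),onz(c2,*B(337,374),.062))
P=onz(c1,*A(335,352),.062)
print('knobtop',two(c1,A(178,172),c2,B(188,242)),onz(c1,*A(178,172),.106),onz(c2,*B(188,242),.106))
K=onz(c2,*B(188,242),.106)
ang=lambda X:np.degrees(np.arctan2(X[1]-P[1],X[0]-P[0]))
print('knob ang,r',ang(K),np.hypot(*(K-P)[:2]))
G1=(onz(c1,*A(403,38),.058)+onz(c1,*A(436,47),.058))/2;print('gap',G1,ang(G1), ang(onz(c1,*A(403,38),.058)),ang(onz(c1,*A(436,47),.058)))
G2=(onz(c2,*B(398,62),.058)+onz(c2,*B(422,70),.058))/2;print('gap2',G2,ang(G2))
# screws
for u,v in [(162,549),(679,546),(732,84)]: print('screw',onz(c1,*A(u,v),.012))
# plug: hex center & ends (axis height .046)
for n,a,b in [('tail',(415,494),(411,505)),('tip',(686,495),None),('hexL',(530,493),(517,503)),('hexR',(603,493),(585,503)),('hextop',(568,490),(551,500))]:
    print(n,onz(c1,*A(*a),.046 if n!='hextop' else .0565), two(c1,A(*a),c2,B(*b)) if b else '')
# orange bar angle via depth colors
for t in ['wrist1','wrist2']:
    p,d,c=load(t);h=cv2.cvtColor(p,cv2.COLOR_RGB2HSV);C=cloud(d,c)
    m=(h[...,0]>8)&(h[...,0]<18)&(h[...,1]>200)&(h[...,2]>150);m[:, :200]=0;m[:,460:]=0;m[300:]=0
    q=C[m][:,:2]; q=q-q.mean(0); v=np.linalg.svd(q,full_matrices=False)[2][0]; print('bar',C[m].mean(0),np.degrees(np.arctan2(v[1],v[0])))
```

```text
pivotcap (array([0.54167053, 0.18009739, 0.05892939]), np.float64(0.0002507178029555159))
pivot z.0625 [0.54162953 0.18041426 0.062     ] [0.54188211 0.18125277 0.062     ]
knobtop (array([0.50248624, 0.23595934, 0.10199395]), np.float64(0.0019326521158962858)) [0.50413269 0.23560576 0.106     ] [0.5022065  0.23689067 0.106     ]
knob ang,r 124.91674664230597 0.06887495644526899
gap [0.56600186 0.27794657 0.058     ] 75.96969793999958 78.70890648356827 73.22432011470694
gap2 [0.56516479 0.28080996 0.058     ] 76.80667125612474
screw [0.47351276 0.0902275  0.012     ]
screw [0.67073902 0.09178688 0.012     ]
screw [0.66963723 0.2734351  0.012     ]
tail [0.5679131  0.12428517 0.046     ] (array([0.56793964, 0.12485082, 0.04814887]), np.float64(0.00027401989838646485))
tip [0.66002213 0.1239612  0.046     ] 
hexL [0.60695904 0.12472353 0.046     ] (array([0.60692631, 0.12493774, 0.04683315]), np.float64(0.00020972382751598237))
hexR [0.63175038 0.12474522 0.046     ] (array([0.63174797, 0.12497533, 0.04692562]), np.float64(0.0004276195379502884))
hextop [0.61763441 0.12866845 0.0565    ] (array([0.61950051, 0.12620015, 0.04696209]), np.float64(0.00017091780334116356))
bar [0.55178766 0.17021779 0.06179607] -52.28586710264602
bar [0.54870946 0.17495785 0.06059297] -53.17567429449395
```

Pivot (0.542, 0.181), knob (0.501, 0.237), green notch at about 76° and plug origin (0.619, 0.125, 0.0465) all agree with the stated sizes and layout. Next: go above the knob with the jaws turned 90°.

Request:
drive_tool:
  series:
    - [8.8, 0, -2.5, -1, -0.143, 0, 0]
    - [8.8, 0, 0, 0, -0.143, 0, 0]
    - [8.8, 0, 0, 0, -0.143, 0, 0]
    - [8.8, 0, 0, 0, -0.143, 0, 0]
    - [8.8, 0, 0, 0, -0.143, 0, 0]
    - [8.8, 0, 0, 0, -0.143, 0, 0]
    - [8.8, 0, 0, 0, -0.143, 0, 0]
    - [8.8, 0, 0, 0, -0.143, 0, 0]
    - [8.8, 0, 0, 0, -0.143, 0, 0]
    - [8.8, 0, 0, 0, -0.143, 0, 0]
    - [8.8, 0, 0, 0, -0.143, 0, 0]
    - [8.8, 0, 1, -2.4, 0, 0, 0]
    - [6, 3, 0, 0, 0, 0, 0]
    - [6, 2, 0, 0, 0, 0, 0]
    - [6, 0, 0, 0, 0, 0, 0]

```text
t: 2.85
position: [0.5002, 0.2384, 0.1867]
tool_rot: [0.705, -0.001, 0.709, -0.0]
contact_force: [-0.9, -0.7, 0.1]
opening: 0.0663
```

Run:
```python
from h import *
from scipy.spatial.transform import Rotation as Ro
s=read_state();q=s['tool_rot'];print(s['position'],s['joint_positions'].round(2));print(Ro.from_quat(np.r_[q[1:],q[0]]).as_matrix().round(3))
p,d,c=snap('wrist','wrist3')
print(proj(c,[.501,.237,.106]),proj(c,[.5418,.1807,.062]),proj(c,[.619,.1248,.0565]))
```

```text
[0.50016266 0.23841533 0.18671761] [ 0.23  0.43  1.37 -0.    1.34 -1.34]
[[-0.005 -0.001  1.   ]
 [-0.001  1.     0.001]
 [-1.    -0.001 -0.005]]
(np.float64(310.9914598052402), np.float64(245.07607910676)) (np.float64(246.1802009556644), np.float64(271.42992725274337)) (np.float64(193.55643083282013), np.float64(342.75558128386854))
```

View pics/wrist3.png

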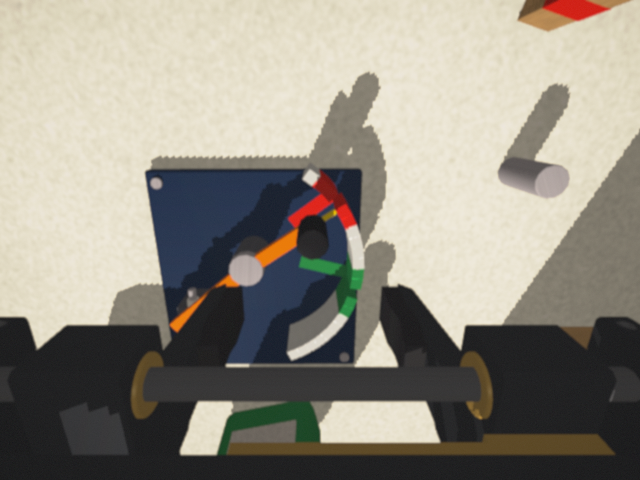

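The knob top is at (312, 243), predicted (311, 245). Descending over it and gripping.

Request:
drive_tool:
  series:
    - [6, 3, 0, 0, 0, 0, 0]
    - [6, 3, -0.1, 0.1, 0, 0, 0]
    - [6, 3, 0, 0, 0, 0, 0]
    - [6, 2.1, 0, 0, 0, 0, 0]
    - [6, 0, 0, 0, 0, 0, 0]
    - [2, 0, 0, 0, 0, 0, 0]
    - [2, 0, 0, 0, 0, 0, 0]
    - [2, 0, 0, 0, 0, 0, 0]
    - [2, 0, 0, 0, 0, 0, 0]
    - [2, 0, 0, 0, 0, 0, 0]
  squeeze: 12

```text
t: 3.9
position: [0.5022, 0.2389, 0.0783]
tool_rot: [0.707, -0.001, 0.707, 0.001]
contact_force: [0.6, -0.9, 3.1]
opening: 0.0238
```

Request:
drive_tool:
  series:
    - [2, 0, 0.32, 0.5, 0.0855, 0, 0]
    - [2, 0, 0.32, 0.5, 0.0855, 0, 0]
    - [2, 0, 0.32, 0.5, 0.0855, 0, 0]
    - [2, 0, 0.32, 0.5, 0.0855, 0, 0]
    - [2, 0, 0.32, 0.5, 0.0855, 0, 0]
    - [2, 0, 0.32, 0.5, 0.0855, 0, 0]
    - [2, 0, 0.32, 0.5, 0.0855, 0, 0]
    - [2, 0, 0.32, 0.5, 0.0855, 0, 0]
    - [2, 0, 0.32, 0.5, 0.0855, 0, 0]
    - [2, 0, 0.32, 0.5, 0.0855, 0, 0]
    - [2, 0, 0, 0, 0, 0, 0]
    - [2, 0, 0, 0, 0, 0, 0]

```text
t: 5.1
position: [0.559, 0.2478, 0.0783]
tool_rot: [0.644, 0.292, 0.643, -0.294]
contact_force: [-1.0, -10.6, 3.6]
opening: 0.0234
```

Run:
```python
from h import *
s=read_state();P=s['position'];print(P,s['contact_force'],np.degrees(np.arctan2(P[1]-.1807,P[0]-.5418)),np.hypot(P[1]-.1807,P[0]-.5418))
p,d,c=snap('wrist','wrist4')
```

```text
[0.55900346 0.24776379 0.0782534 ] [ -1.04931964 -10.5638393    3.57125783] 75.61249738078874 0.06923518270045963
```

View pics/wrist4.png

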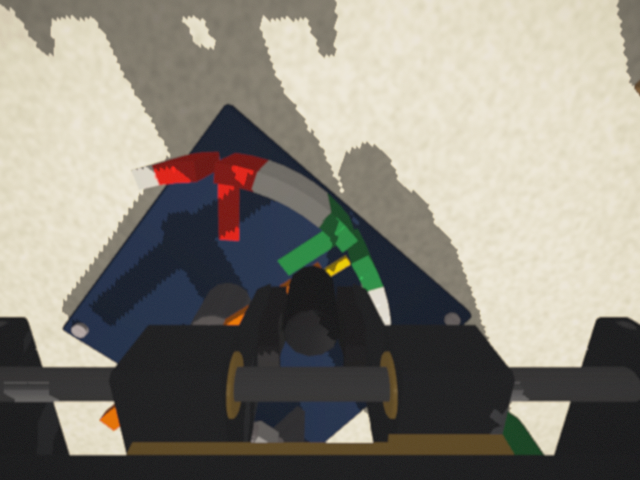

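Run:
```python
from h import *
p,d,c=load('wrist4');C=cloud(d,c)
b=p[190:330,230:400,::-1].copy()
b=cv2.resize(b,None,fx=4,fy=4,interpolation=cv2.INTER_CUBIC);cv2.imwrite('pics/c.png',b)
h=cv2.cvtColor(p,cv2.COLOR_RGB2HSV)
y=(h[...,0]>22)&(h[...,0]<33)&(h[...,1]>180)&(h[...,2]>120);y[300:]=0
q=C[y];print(len(q),q.mean(0),np.degrees(np.arctan2(q[:,1]-.1807,q[:,0]-.5418)).mean())
g=(h[...,0]>45)&(h[...,0]<80)&(h[...,1]>120)&(h[...,2]>40);g[320:]=0
q=C[g&(C[...,2]>.05)];a=np.degrees(np.arctan2(q[:,1]-.1807,q[:,0]-.5418));print(np.histogram(a,bins=np.arange(50,102,2)))
```

```text
218 [0.5638089  0.26346706 0.05727175] 74.85146228765039
(array([  0,   0,   0,   0,   0,   0,  69, 104, 108, 108, 123, 208,   3,
         0,  60, 132, 132, 145, 142, 137,  16,   0,   0,   0,   0]), array([ 50,  52,  54,  56,  58,  60,  62,  64,  66,  68,  70,  72,  74,
        76,  78,  80,  82,  84,  86,  88,  90,  92,  94,  96,  98, 100]))
```

View pics/c.png

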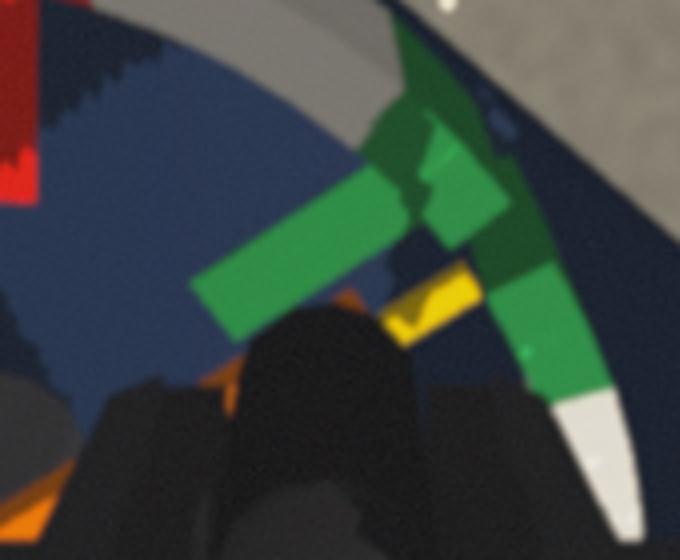

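Request:
drive_tool:
  series:
    - [6, 0, 0, 0, 0, 0, 0]
    - [6, 0, 0, 0, 0, 0, 0]
    - [6, 0, 0, 0, 0, 0, 0]
    - [6, -3, 0, 0, 0, 0, 0]
    - [6, -5, 0, 0, 0, 0, 0]
    - [6, -3, 0, 0, -0.1425, 0, 0]
    - [6, 0, 0, 0, -0.1425, 0, 0]
    - [6, 0, 0, 0, -0.1425, 0, 0]
    - [6, 0, 0, 0, -0.1425, 0, 0]
    - [6, 0, 0, 0, -0.1425, 0, 0]
    - [6, 0, 0, 0, -0.1425, 0, 0]
    - [6, 0, -4, 2, 0, 0, 0]
    - [6, 0, -4, 2, 0, 0, 0]
    - [6, 0, -4, 2, 0, 0, 0]
    - [6, 0, 0, 0, 0, 0, 0]
    - [6, 0, 0, 0, 0, 0, 0]

```text
t: 6.75
position: [0.6189, 0.1294, 0.1874]
tool_rot: [0.707, -0.0, 0.707, 0.0]
contact_force: [-0.4, 0.7, 0.6]
opening: 0.0599
```

Run:
```python
from h import *
from scipy.spatial.transform import Rotation as Ro
s=read_state();q=s['tool_rot'];print(s['position'],s['joint_positions'].round(2));print(Ro.from_quat(np.r_[q[1:],q[0]]).as_matrix().round(3))
p,d,c=snap('wrist','wrist5')
for X in ([.619,.1248,.0565],[.659,.125,.046],[.569,.125,.046],[.5584,.2487,.106]):print(np.round(proj(c,X),1))
snap('side','side5')
```

```text
[0.61886428 0.1294191  0.18742396] [ 0.02  0.56  1.14  0.    1.44 -1.55]
[[-0.001 -0.001  1.   ]
 [ 0.     1.     0.001]
 [-1.     0.    -0.001]]
[307.1 223. ]
[307.6 261.6]
[307.3 161.3]
[496.4 156.2]
```

View pics/wrist5.png

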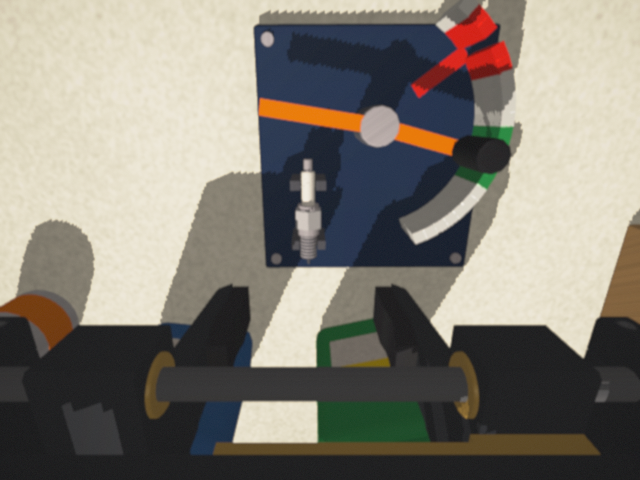

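Run:
```python
from h import *
p,d,c=load('wrist5');h=cv2.cvtColor(p,cv2.COLOR_RGB2HSV);C=cloud(d,c)
m=(h[...,0]>8)&(h[...,0]<18)&(h[...,1]>200)&(h[...,2]>150);m[:80]=0;m[200:]=0;m[:,:250]=0;m[:,480:]=0
q=C[m][:,:2]; q=q-q.mean(0); v=np.linalg.svd(q,full_matrices=False)[2][0]; print('bar',C[m].mean(0),np.degrees(np.arctan2(v[1],v[0])))
k=(np.abs(C[...,2]-.106)<.006)&(h[...,2]<90);k[:100]=0;k[220:]=0;print(C[k].mean(0),np.argwhere(k).mean(0)[::-1])
cv2.imwrite('pics/d.png',cv2.resize(p[90:270,250:530,::-1],None,fx=2.8,fy=2.8,interpolation=cv2.INTER_CUBIC))
```

```text
bar [0.53902791 0.15861842 0.06157699] -100.94652780033614
[0.55803384 0.24595627 0.10470162] [491.36406397 155.30573848]
```

View pics/d.png

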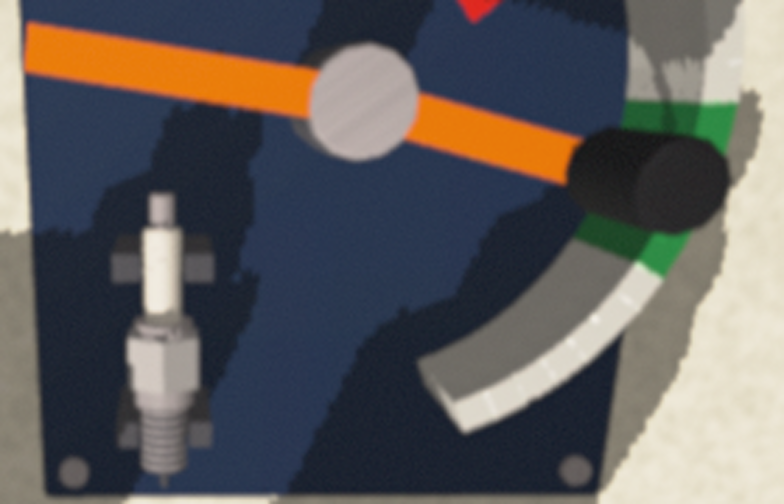

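Lever is in the green notch and the plug is undisturbed (tail row 159, tip row 262, column 308, as predicted). Descending on the hexagon.

Request:
drive_tool:
  series:
    - [5, 3, -0.45, 0, 0, 0, 0]
    - [5, 4, 0, 0, 0, 0, 0]
    - [5, 4, 0, 0, 0, 0, 0]
    - [5, 3, 0, 0, 0, 0, 0]
    - [5, 1.9, 0, 0, 0, 0, 0]
    - [5, 0, 0, 0, 0, 0, 0]
    - [5, 0, 0, 0, 0, 0, 0]

```text
t: 7.55
position: [0.6189, 0.1263, 0.0296]
tool_rot: [0.707, -0.001, 0.707, 0.001]
contact_force: [-0.1, 0.1, 0.0]
opening: 0.0499
```

Run:
```python
from h import *
s=read_state();print(s['position'],s['contact_force'],s['opening'])
p,d,c=snap('wrist','wrist6')
```

```text
[0.61888774 0.12632239 0.02956699] [-0.09245142  0.09938027  0.04721192] 0.04994740214059323
```

View pics/wrist6.png

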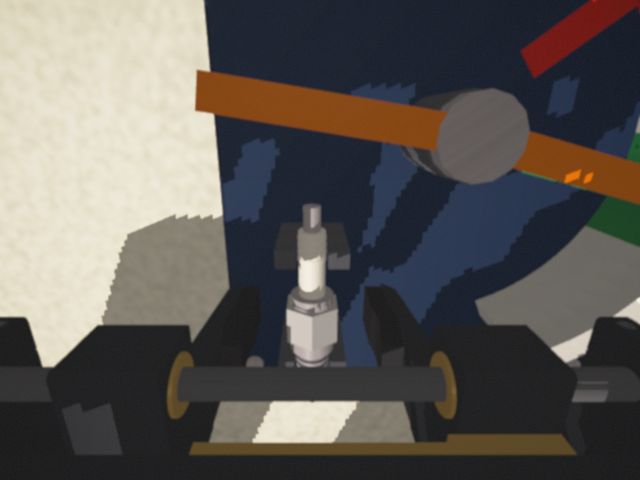

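The plug is centred between the fingers (column 312). Gripping and lifting slowly.

Request:
drive_tool:
  series:
    - [1.5, 0.1, 0, 0, 0, 0, 0]
    - [1.5, 0, 0, 0, 0, 0, 0]
    - [1.5, 0, 0, 0, 0, 0, 0]
    - [1.5, 0, 0, 0, 0, 0, 0]
    - [1.5, 0, 0, 0, 0, 0, 0]
    - [1.5, 0, 0, 0, 0, 0, 0]
    - [1.5, -1, 0, 0, 0, 0, 0]
    - [1.5, -2, 0, 0, 0, 0, 0]
    - [1.5, -3, 0, 0, 0, 0, 0]
    - [1.5, -4, 0, 0, 0, 0, 0]
    - [1.5, -4, 0, 0, 0, 0, 0]
    - [1.5, -2, 0, 0, 0, 0, 0]
    - [1.5, 0, 0, 0, 0, 0, 0]
    - [1.5, 0, 0, 0, 0, 0, 0]
    - [1.5, 0, 0, 0, 0, 0, 0]
  squeeze: 35

```text
t: 9.1
position: [0.6181, 0.1252, 0.1859]
tool_rot: [0.706, -0.001, 0.708, 0.001]
contact_force: [0.4, -0.3, -0.9]
opening: 0.0204
```

Run:
```python
from h import *
s=read_state();print(s['position'],s['contact_force'],s['opening'])
p,d,c=snap('wrist','wrist7');snap('scene','scene7');snap('side','side7')
for n,b in [('scene7',(180,220,280,300)),('side7',(330,150,400,250))]:
    p=load(n)[0][b[1]:b[3],b[0]:b[2],::-1]; cv2.imwrite(f'pics/z_{n}.png',cv2.resize(p,None,fx=6,fy=6,interpolation=cv2.INTER_CUBIC))
```

```text
[0.61814094 0.12519027 0.18593111] [ 0.43170555 -0.26654988 -0.8690846 ] 0.020353384034387183
```

View pics/wrist7.png

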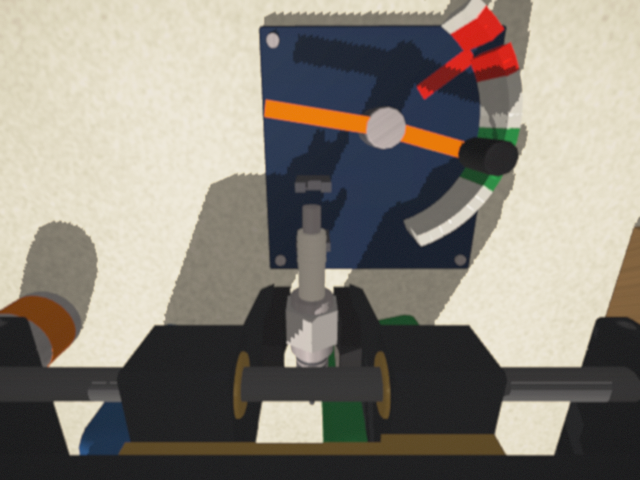

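View pics/z_scene7.png

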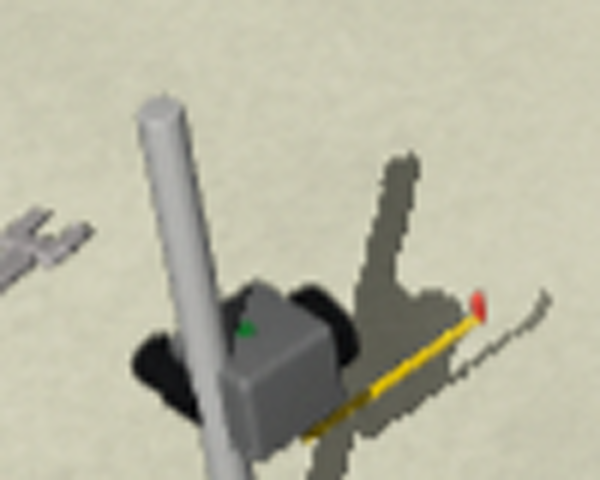

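View pics/z_side7.png

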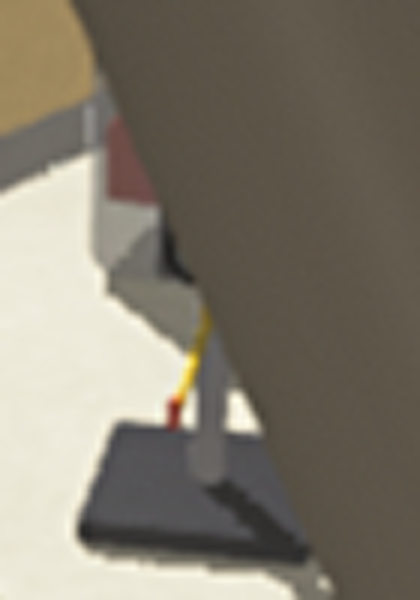

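Run:
```python
from h import *
cs=load('scene0')[2];cd=load('side0')[2];cw=load('wrist0')[2]
T=two(cs,(259.8,268.9),cd,(359.,217.));print('tip top',T)
T0=two(cs,(180+398/5,220+245/5),cd,(330+145/5,120+483/5));print('tip top0',T0)
print('bar start (z common)')
for z in (.11,.12,.125,.13,.135):
    a=onz(cs,180+395/5,220+268/5,z);b=onz(cs,180+255/5,220+364/5,z);v=a-b;print(z,a,b,np.degrees(np.arctan2(v[1],v[0])),np.hypot(*v[:2]))
p,d,c=load('wrist0')
cv2.imwrite('pics/e.png',cv2.resize(p[350:450,280:440,::-1],None,fx=5,fy=5,interpolation=cv2.INTER_CUBIC))
# post axis
for n in('scene0','side0'):
    p,d,c=load(n);C=cloud(d,c);m=(np.abs(C[...,0]-.625)<.04)&(np.abs(C[...,1]+.29)<.04)&(C[...,2]>.215)&(C[...,2]<.31)
    q=C[m];print(n,'post',m.sum(),np.median(q,0),q.min(0),q.max(0)); v=np.median(q[:,:2],0)-(-np.array(c['R']).T@c['t'])[:2]; v/=np.hypot(*v); print('axis est',np.median(q[:,:2],0)+v*.0075)
    m=(C[...,0]>.5)&(C[...,0]<.8)&(C[...,1]<-.15)&(C[...,1]>-.45)&(np.abs(C[...,2]-.014)<.005)
    q=C[m][:,:2].astype(np.float32);
    if len(q)>10: print('foot',cv2.minAreaRect(q),len(q))
    m=(C[...,0]>.5)&(C[...,0]<.72)&(C[...,1]<-.15)&(C[...,1]>-.4)&(C[...,2]>.14)&(C[...,2]<.225)
    q=C[m];print('head',len(q),q.min(0),q.max(0), 'top z hist',np.histogram(q[:,2],bins=np.arange(.14,.226,.005)))
```

```text
tip top (array([ 0.5537192 , -0.17482483,  0.12614858]), np.float64(0.00046980072278955524))
tip top0 (array([ 0.55448428, -0.17563109,  0.12674629]), np.float64(0.0007105599609635793))
bar start (z common)
0.11 [ 0.55273607 -0.17814481  0.11      ] [ 0.59770716 -0.2644001   0.11      ] 117.53627457193538 0.09727473515397704
0.12 [ 0.56438268 -0.18037695  0.12      ] [ 0.60886799 -0.26570051  0.12      ] 117.53627457193525 0.09622397581736011
0.125 [ 0.57020598 -0.18149301  0.125     ] [ 0.61444841 -0.26635071  0.125     ] 117.5362745719354 0.09569859614905192
0.13 [ 0.57602929 -0.18260908  0.13      ] [ 0.62002883 -0.26700092  0.13      ] 117.53627457193532 0.09517321648074344
0.135 [ 0.58185259 -0.18372515  0.135     ] [ 0.62560924 -0.26765112  0.135     ] 117.53627457193522 0.09464783681243505
scene0 post 251 [ 0.62998091 -0.30165286  0.26534003] [ 0.61951033 -0.30998048  0.21500072] [ 0.63617054 -0.29203806  0.30890737]
axis est [ 0.62250665 -0.30103209]
foot ((0.688988447189331, -0.26794135570526123), (0.2686852812767029, 0.12295977771282196), 28.131927490234375) 1494
head 775 [
[... 249 characters left out ...]
, 0.18 ,
       0.185, 0.19 , 0.195, 0.2  , 0.205, 0.21 , 0.215, 0.22 , 0.225]))
side0 post 203 [ 0.61816062 -0.2913803   0.26114888] [ 0.61168466 -0.30504563  0.21546353] [ 0.63127966 -0.28443311  0.30979255]
axis est [ 0.62249922 -0.29749803]
foot ((0.6613745093345642, -0.2703399658203125), (0.22058019042015076, 0.13628633320331573), 35.32969284057617) 687
head 464 [ 0.57737406 -0.31379898  0.14370946] [ 0.64374171 -0.23451582  0.22496503] top z hist (array([  2,  15,  23,  28,  40,  38,  41,  43,  55, 102,  18,  10,   9,
        12,   7,  12,   9]), array([0.14 , 0.145, 0.15 , 0.155, 0.16 , 0.165, 0.17 , 0.175, 0.18 ,
       0.185, 0.19 , 0.195, 0.2  , 0.205, 0.21 , 0.215, 0.22 , 0.225]))
```

View pics/e.png

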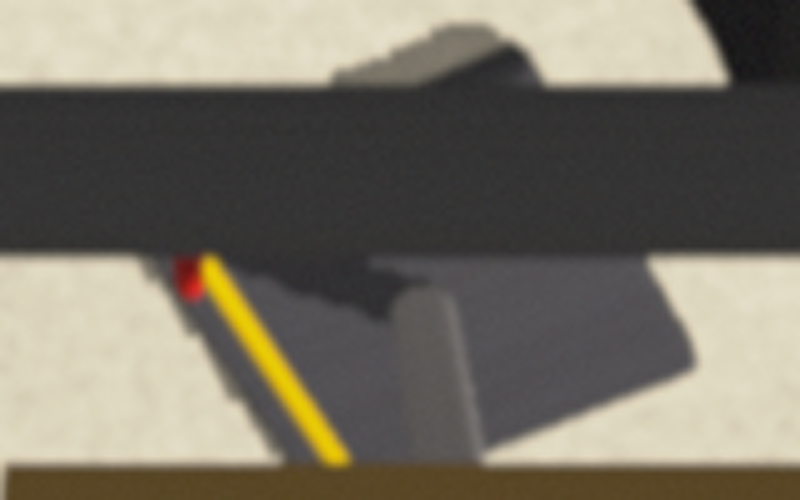

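Request:
drive_tool:
  series:
    - [1.5, 0, -2, -1, 0, 0, 0]
    - [1.5, 0, -4, -2, 0, 0, 0]
    - [1.5, 0, -4, -2, 0, 0, 0]
    - [1.5, 0, -4, -2, 0, 0, 0]
    - [1.5, 0, -4, -2, 0, 0, 0]
    - [1.5, 0, -3.2, -2.1, 0, 0, 0]
    - [1.5, 0, 0, 0, 0.1355, 0, 0]
    - [1.5, 0, 0, 0, 0.1355, 0, 0]
    - [1.5, 0, 0, 0, 0.1355, 0, 0]
    - [1.5, 0, 0, 0, 0.1355, 0, 0]
    - [1.5, 0, 0, 0, 0.1355, 0, 0]
    - [1.5, 0, 0, 0, 0.1355, 0, 0]
    - [1.5, 0, 0, 0, 0.1355, 0, 0]
    - [1.5, 0, 0, 0, 0.1355, 0, 0]
    - [1.5, 0, 0, 0, 0, 0, 0]
    - [1.5, 0, 0, 0, 0, 0, 0]

```text
t: 10.85
position: [0.5082, -0.0869, 0.1874]
tool_rot: [0.607, 0.363, 0.607, -0.363]
contact_force: [0.5, -0.3, -0.6]
opening: 0.0203
```

Run:
```python
from h import *
from scipy.spatial.transform import Rotation as Ro
s=read_state();q=s['tool_rot'];print(s['t'],s['position'],s['joint_positions'].round(2),s['opening']);print(Ro.from_quat(np.r_[q[1:],q[0]]).as_matrix().round(3))
p,d,c=snap('wrist','wrist8');snap('scene','scene8');snap('side','side8')
for X in ([.554,-.175,.1265],[.554,-.175,.164]):
  for n in ('wrist8','scene8','side8'):print(n,np.round(proj(load(n)[2],X),1))
for n,b in [('scene8',(180,180,340,300)),('side8',(290,120,450,240))]:
    p=load(n)[0][b[1]:b[3],b[0]:b[2],::-1]; cv2.imwrite(f'pics/z_{n}.png',cv2.resize(p,None,fx=5,fy=5,interpolation=cv2.INTER_CUBIC))
```

```text
10.85 [ 0.50820959 -0.08692279  0.18742191] [-0.4   0.37  1.48  0.    1.3  -0.89] 0.02034534967864138
[[-0.001  0.881  0.473]
 [ 0.     0.473 -0.881]
 [-1.    -0.    -0.001]]
wrist8 [309.4 377.1]
scene8 [259.7 268.8]
side8 [358.9 216.9]
wrist8 [309.1 419. ]
scene8 [258.3 257.8]
side8 [359.4 204.5]
```

View pics/wrist8.png

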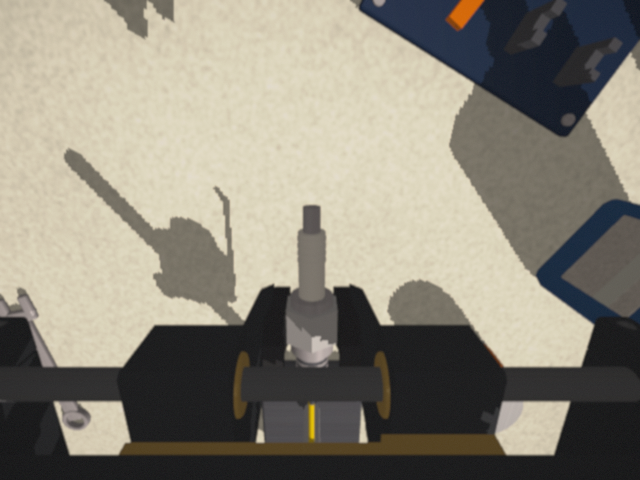

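View pics/z_scene8.png

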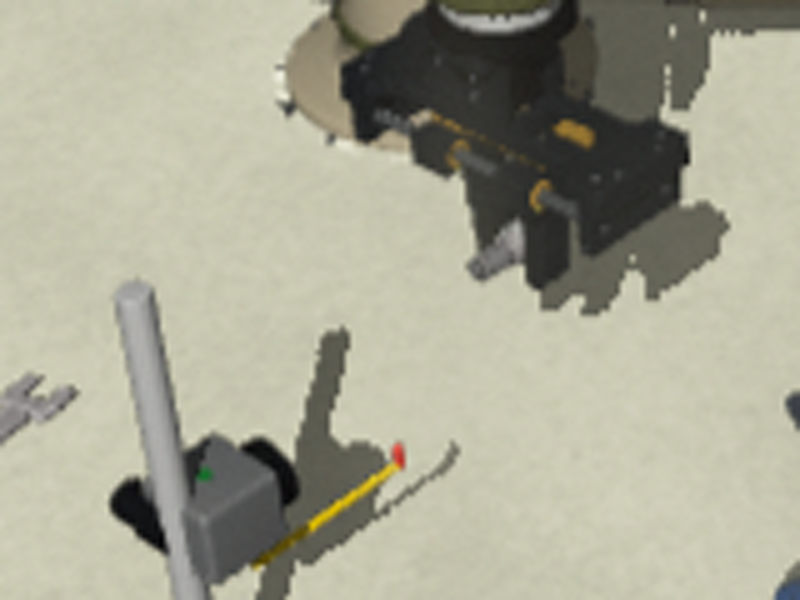

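View pics/z_side8.png

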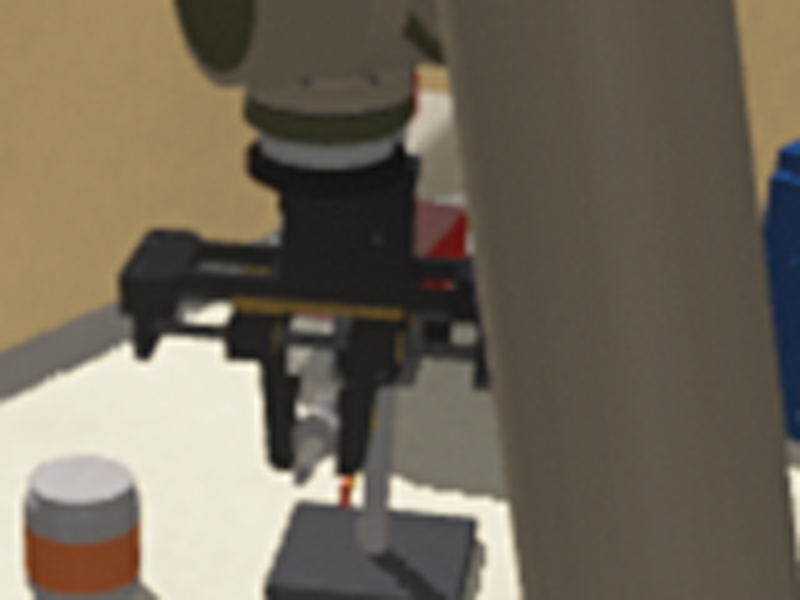

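Run:
```python
from h import *
c=load('scene8')[2];print(proj(c,[.527,-.1222,.2055]),proj(c,[.508,-.0869,.2055]))
for z in (.203,.2055,.208): print(onz(c,180+472/5,180+272/5,z))
c=load('wrist8')[2];z=np.array([.473,-.881,0]);
for k in (-.05,.04): print(proj(c,np.array([.5082,-.0869,.2055])+z*k))
```

```text
(np.float64(273.51854384323053), np.float64(234.4600413388093)) (np.float64(284.2048968352013), np.float64(227.4455575261216))
[ 0.52432375 -0.11919819  0.203     ]
[ 0.52764586 -0.11999551  0.2055    ]
[ 0.53096798 -0.12079283  0.208     ]
(np.float64(311.0779786878138), np.float64(209.68220586612284))
(np.float64(311.0956875356973), np.float64(395.30394935816844))
```

Run:
```python
from h import *
c=load('scene8')[2];s=load('side8')[2];w=load('wrist8')[2]
print(two(c,(180+472/5,180+272/5),s,(290+300/5,120+482/5)))
print(proj(s,[.527,-.1222,.2055]))
z=np.array([.473,-.881,0]);B=np.array([.5082,-.0869,0])
for dz in (.2055,.2085,.2115):
  print(dz,proj(w,B+z*-.05+[0,0,dz+.0035]),proj(w,B+z*.04+[0,0,dz]),proj(w,B+z*.043+[0,0,dz]))
for n,b in (('scene8',(255,215,305,245)),('side8',(335,175,375,225)),('wrist8',(270,190,350,420))):
    p=load(n)[0][b[1]:b[3],b[0]:b[2],::-1];f=600/(b[3]-b[1]); f=min(f,800/(b[2]-b[0]));print(n,f);cv2.imwrite(f'pics/y_{n}.png',cv2.resize(p,None,fx=f,fy=f,interpolation=cv2.INTER_CUBIC))
```

```text
(array([ 0.5117572 , -0.10246997,  0.17910949]), np.float64(0.03304615506062007))
(np.float64(355.9030781701629), np.float64(199.4309696324819))
0.2055 (np.float64(311.06870040462894), np.float64(212.05858946816625)) (np.float64(311.0956875356973), np.float64(395.30394935816844)) (np.float64(311.09616783848065), np.float64(400.3384180393566))
0.2085 (np.float64(311.06035856627113), np.float64(214.19512782225289)) (np.float64(311.08954473359984), np.float64(400.2877825706705)) (np.float64(311.090071179241), np.float64(405.38150253219885))
0.2115 (np.float64(311.0516313624108), np.float64(216.43036722289318)) (np.float64(311.08317756208146), np.float64(405.45365319120833)) (np.float64(311.0837532230653), np.float64(410.60764123599995))
scene8 16.0
side8 12.0
wrist8 2.608695652173913
```

View pics/y_scene8.png

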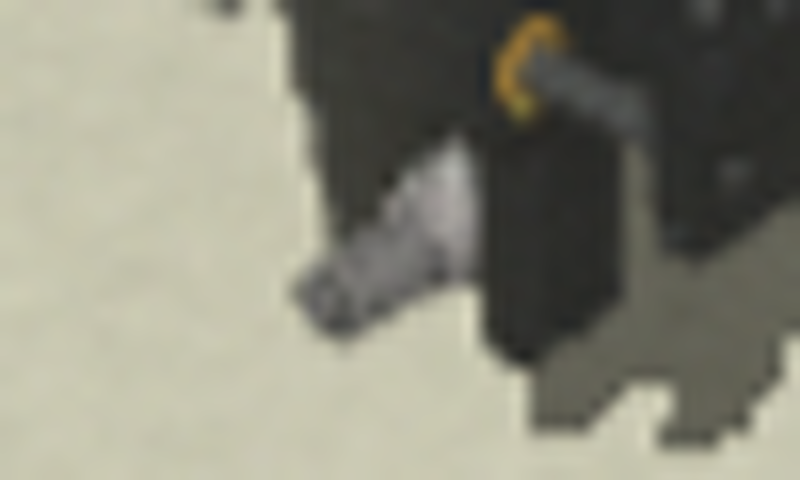

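View pics/y_side8.png

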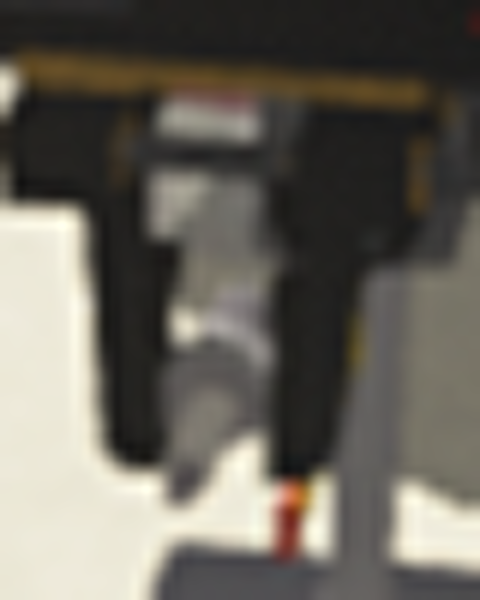

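View pics/y_wrist8.png

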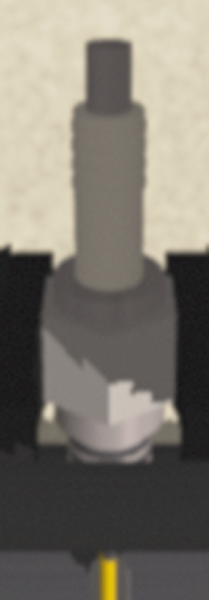

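Run:
```python
from h import *
c=load('scene8')[2];s=load('side8')[2];w=load('wrist8')[2]
z=np.array([.473,-.881,0]);B=np.array([.5082,-.0869,0])
tw=(311,190+42/2.609)
ts=(335+180/12,175+492/12)
print('tail wrist+side',two(w,tw,s,ts),'pred',B-.05*z)
for dz in (.2015,.2055,.2085):print(dz,'side tail',proj(s,B-.05*z+[0,0,dz]))
# scene tip: end face centre approx (325,312)/16
t=(255+322/16,215+312/16);print('scene tip',t,[proj(c,B+.04*z+[0,0,k]) for k in(.2015,.2055,.2085)])
```

```text
tail wrist+side (array([ 0.48395   , -0.04238422,  0.20283935]), np.float64(0.0005601699749957345)) pred [ 0.48455 -0.04285  0.     ]
0.2015 side tail (np.float64(349.7908116869471), np.float64(216.36382575528376))
0.2055 side tail (np.float64(349.8324675283865), np.float64(214.8677844879027))
0.2085 side tail (np.float64(349.86380544378005), np.float64(213.7423045301705))
scene tip (275.125, 234.5) [(np.float64(273.67726572364654), np.float64(235.70916467973797)), (np.float64(273.55387217006165), np.float64(234.47995481133233)), (np.float64(273.4610473897106), np.float64(233.55526196697235))]
```

Request:
drive_tool:
  series:
    - [1.5, 1, 0, 1, 0, 0, 0]
    - [1.5, 1, 0, 1, 0, 0, 0]
    - [1.5, 1, -0.1, 1, 0, 0, 0]
    - [1.5, 1.1, 0, 1, 0, 0, 0]
    - [1.5, 0, 0, 1, 0, 0, 0]
    - [1.5, 0, 0, 0.5, 0, 0, 0]
    - [1.5, 0, 0, 0.4, 0, 0, 0]
    - [1.5, 0, 0, 0, 0, 0, 0]
    - [1.5, 0, 0, 0, 0, 0, 0]
    - [1.5, 0, 0, 0, 0, 0, 0]

```text
t: 12.0
position: [0.5351, -0.1392, 0.147]
tool_rot: [0.606, 0.364, 0.606, -0.364]
contact_force: [-0.1, 0.4, -0.7]
opening: 0.0201
```

Run:
```python
from h import *
from scipy.spatial.transform import Rotation as Ro
s=read_state();q=s['tool_rot'];P=s['position'];R=Ro.from_quat(np.r_[q[1:],q[0]]).as_matrix();print(s['t'],P,s['contact_force'],s['opening'])
print('tip est',P+.04*R[:,2]+[0,0,.018],R[:,2])
snap('wrist','wrist9');snap('scene','scene9');snap('side','side9')
c=load('side0')[2];print('lens pred',proj(c,[.592,-.2455,.1635]),'seen 364 191.4')
for X in ([.554,-.175,.1265],[.554,-.175,.1635]): print(proj(load('scene9')[2],X),proj(load('side9')[2],X))
for n,b in [('scene9',(210,200,310,275)),('side9',(320,150,420,225))]:
    p=load(n)[0][b[1]:b[3],b[0]:b[2],::-1]; cv2.imwrite(f'pics/z_{n}.png',cv2.resize(p,None,fx=8,fy=8,interpolation=cv2.INTER_CUBIC))
```

```text
12.0 [ 0.53505897 -0.13922246  0.14701814] [-0.12032294  0.42634969 -0.74156121] 0.0200816811156974
tip est [ 0.55385908 -0.17452906  0.16502697] [ 4.70002754e-01 -8.82664921e-01  2.20749578e-04]
lens pred (np.float64(363.63402693143917), np.float64(192.83090996434416)) seen 364 191.4
(np.float64(259.67496230439974), np.float64(268.8322252450874)) (np.float64(358.8866217778125), np.float64(216.8770253916336))
(np.float64(258.3011326401064), np.float64(257.91796870838397)) (np.float64(359.35808369794626), np.float64(204.64163304419418))
```

View pics/z_scene9.png

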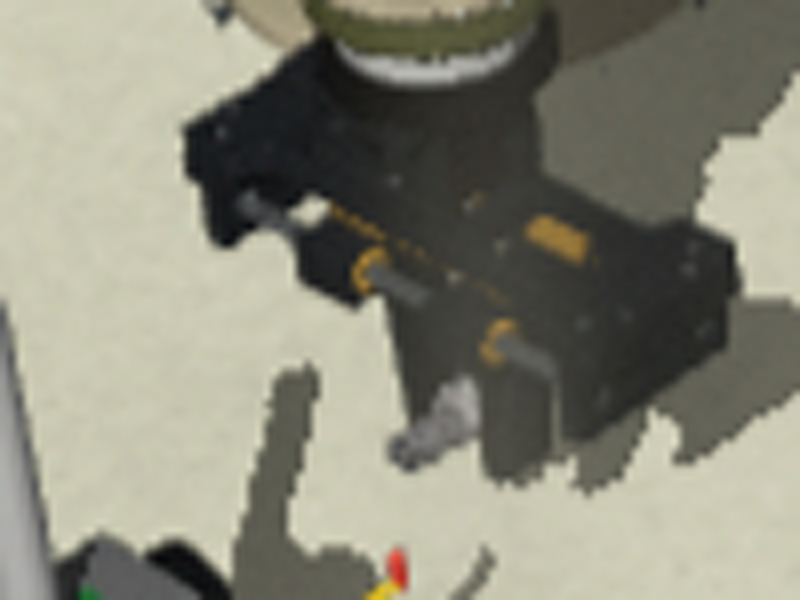

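View pics/z_side9.png

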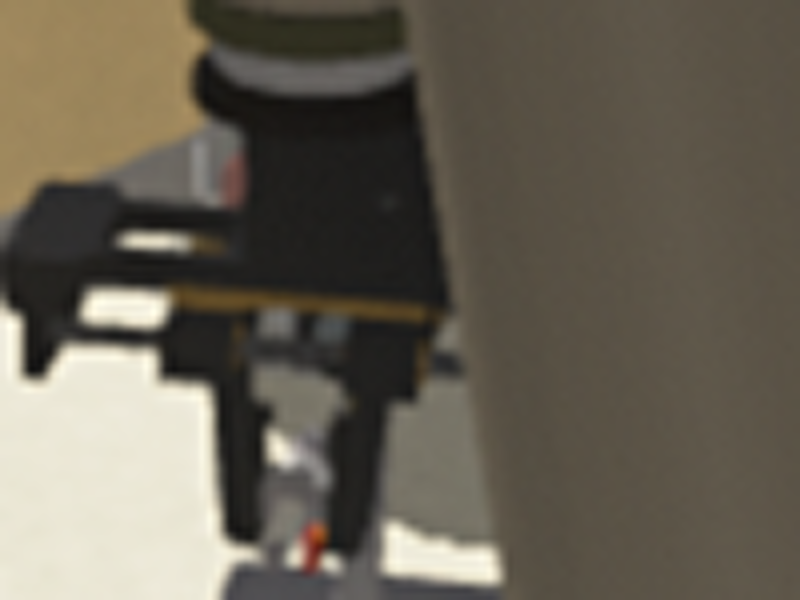

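View pics/wrist9.png

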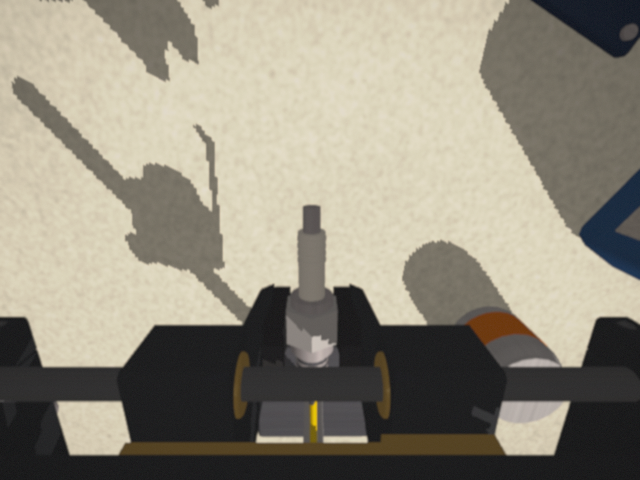

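The electrode end is at about (260, 257) in the scene view, within 2 px of the focus (258, 258) and straight above the red tip. Plug axis and pointer line up at columns 311–313 in the wrist view. One last small trim, then a check.

Request:
drive_tool:
  series:
    - [1.5, 0.15, 0, 0.15, 0, 0, 0]
    - [1.5, 0, 0, 0, 0, 0, 0]
    - [1.5, 0, 0, 0, 0, 0, 0]
    - [1.5, 0, 0, 0, 0, 0, 0]
    - [1.5, 0, 0, 0, 0, 0, 0]

```text
t: 12.65
position: [0.5358, -0.1408, 0.1453]
tool_rot: [0.606, 0.364, 0.606, -0.364]
contact_force: [0.5, 0.4, -0.3]
opening: 0.0201
```

Run:
```python
from h import *
s=read_state();print(s['t'],s['position'],s['contact_force'],s['opening'],np.abs(s['joint_velocities']).max())
p=snap('scene','scene10')[0];cv2.imwrite('pics/z10.png',cv2.resize(p[190:310,180:440,::-1],None,fx=3,fy=3))
```

```text
12.65 [ 0.53583093 -0.14083507  0.14526051] [ 0.5327737   0.3807704  -0.25708553] 0.020123947195473436 0.0008894785291100521
```

View pics/z10.png

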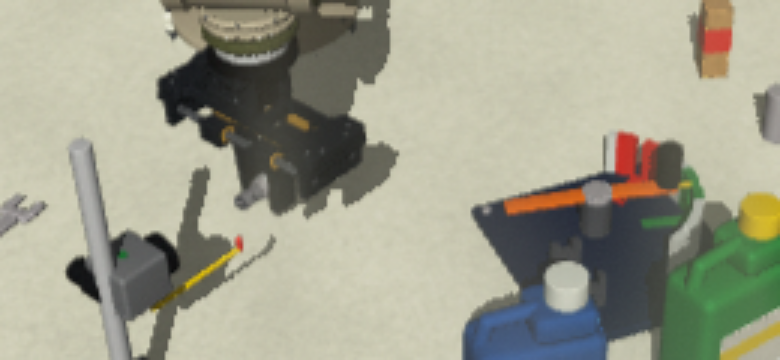

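The electrode is right above the red tip (crop (240, 200) over (239, 242)). The lever's pointer is between the green teeth, the cradle is empty, the bystanders haven't moved and the arm is still.

```bash
python3 -c "
from workcell import *
print(job_done())"
```

```text
the job is handed in; nothing more can be done
None
```

I threw the lever into the green notch, then picked up the plug by its hexagon. I handed the job in at about 12.7 s with the plug held still in front of the lens; no verdict was reported.

- **Lever:** its yellow pointer measured 74.9° against a notch middle of about 76°, roughly 0.02 rad off. The last scene picture still shows it between the green teeth.
- **Plug position:** working from the arm's pose, the electrode is at about (0.555, -0.176, 0.163). The focus point, 37 mm above the red tip as located from two cameras, is at (0.554, -0.175, 0.1635).
- **Aim:** in the wrist view the plug lines up with the camera's pointer to within 1–2 pixels. The plug points at -62°, and the lens axis measured about 118° (117.5–119°), so the two are opposed to within about 1°.
- **Hold:** the opening is 20.1 mm on the 21 mm hexagon, the arm is at rest, and there is no notable outside force.
- **Checks that disagreed slightly:**
  - Before the last 2 mm trim, the electrode in the scene view was about 2 pixels (about 4 mm) from the predicted focus.
  - The lens height seen from the side differed from the prediction by 1.4 pixels.
  - An early two-camera measurement was thrown out because I had mistaken the plug's tail for its tip in one view. Redone with the tail, it agreed to within 3 mm.

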